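# Lock off the bench supply

### The job

Lock off the bench supply box: push its hasp leaf down flat on the brass lock, take the steel shackle with the red sleeve out of its blue rack, put it through the leaf into the lock and press it down until it clicks home and stays down when you let go. Feel your way: the depth at which it clicks differs from lock to lock, a firm push of about 20 N is plenty, and the shackle must never be forced with more than 35 N. Leave the spool, the screwdriver and the heat sink where they are.

Things in the scene. Friction and masses are not known exactly. Their poses are not given: they have to be found in the camera images.
- station: Lock-off station fixed to the bench. Origin: on the bench, midway under the two holes of its brass lock block; x points from the lock to the grey supply box, z up. Lock block 44 (x) x 104 (y) x 60 high. The grey box behind it spans x = 34 to 184, y = -85 to 85, 56 high, with a red switch 73 high at x = 140.
- lock_mouth (a point): Midway between the mouths of the lock's holes, 60 above the bench. Two upright square holes, 14 wide, with a 2 mm chamfer, at station x = 0, y = -24 and +24. Their hard floors lie 34 to 50 below the mouth, hidden and different each time. Spring ejectors meet the leg tips 22 above the floor and push up, about 3 N in all there, growing to 9 N at the floor.
- lock_deep (a point): Midway between the holes at the deepest possible floor, 10 above the bench. Hidden greased pawls drag on the tapered tips from 14 to 5 mm above the true floor (push 6 to 10 N at rest, up to 18 N moving, ejectors included) and click into the grooves only in the last 1.5 mm: press till the legs bottom hard (about 20 N at rest). Let go, a clicked shackle stays about 1.5 mm above the floor; an unclicked one springs up 20 mm.
- hasp (a joint): Angle of the steel hasp leaf: 0 = flat on the lock, growing as it rises. Hinge axis along the station's y at x = +38, height 60.5; the leaf reaches from there towards -x. It starts ajar, 0.4 to 0.75 rad, and its stiff hinge (0.12 N m) holds it where it is left: push it down from above, e.g. straight down at station x = -4, y = 0.
- leaf_edge (a point): Middle of the free edge of the leaf (yellow strip), upper face, 74 mm from the hinge axis. The leaf is 92 wide, 4 thick, its upper face at height 64.5 when closed, with two 18 mm square slots that then lie right over the lock's holes, 30 mm of solid plate between them.
- shackle: Loose U-shaped steel shackle, legs down, about 180 g, 12 mm round bar, 97 tall. Origin: midway between the leg tips; y from leg to leg, z up to the crown. Legs at y = -24 and +24; tips taper from 12 to 4 diameter over the lowest 9 mm; a groove all round 12 to 19 above the tip. Same either way round. Starts standing in the rack, tips 12 above the bench.
- sleeve (a point): Centre of the red sleeve on the shackle's crown, 88 mm above the leg tips: a block 16 (x) x 34 (y) x 18 (z), to be pinched across its 16 mm.
- rack: Blue storage block fixed to the bench, 50 (x) x 110 (y) x 48 high, with two 13.6 mm square holes 36 deep at y = -24 and +24 in which the shackle stands loosely. Origin: centre of the underside.
- spool: White and silver solder spool, bystander, 52 diameter, 40 high, origin at the centre of its underside.
- screwdriver: Screwdriver lying on the bench, bystander, along its x, about 200 long.
- heatsink: Finned aluminium heat sink, bystander, 90 x 50 x 32 high, origin at the centre of its underside.
Not all that is in view belongs to the job. Of the things that look like the shackle, the smallest one is meant.

How it is judged:
On the way, in this order (a step that is already met when the one before it is completed fails the run):
1. the hasp leaf lies flat on the lock (within 0.06 rad) with the shackle not yet in (value of joint hasp below 0.06 rad and horizontal distance between shackle and station above 0.05 m), for 0.1 s.
2. both shackle legs are through the leaf and at least 8 mm into the lock's holes (horizontal distance between shackle and station below 0.004 m and z of shackle in the frame of station below 0.052 m and angle between the y axis of shackle and the y axis of station, either way round below 0.1 rad and value of joint hasp below 0.08 rad), for 0.1 s.
At the end, for the whole second after the job is handed in: The shackle stays locked by itself: leg tips at least 30.5 mm below the hole mouths (29.5 mm above the bench at most), which only a clicked shackle keeps, centred on the lock within 4 mm, upright within 0.12 rad, at rest; the hasp leaf flat under it (within 0.08 rad) (z of shackle in the frame of station below 0.0295 m and horizontal distance between shackle and station below 0.004 m and angle between shackle's own z axis and vertical below 0.12 rad and value of joint hasp below 0.08 rad and linear speed of shackle below 0.02 m/s); the robot touches nothing.
It fails at once if the shackle is forced against the lock, the leaf or the pawls with more than 35 N (contact force between shackle and station above 35 N).
It fails at once if the solder spool is shifted by more than 30 mm (distance of spool from where it was at the start of the episode above 0.03 m).
It fails at once if the screwdriver is shifted by more than 30 mm (distance of screwdriver from where it was at the start of the episode above 0.03 m).
It fails at once if the heat sink is shifted by more than 30 mm (distance of heatsink from where it was at the start of the episode above 0.03 m).
It also fails if it takes over 58 s, if anything falls off the work surface, if the arm or the gripper's body presses on something with over 40 N, if the wrist force passes 120 N, or if a joint passes its speed limit or range.

### The arm

A 7-joint arm with a two-finger parallel gripper is mounted at the origin on the work surface. World frame = base frame: x ahead of the robot, y to its left, z up, the work surface at z = 0. Lengths are in m, angles in rad, forces in N, time in s.
With the tool pointing down it reaches from about 0.425 to 0.925 m from the base axis. Payload 6.8 kg.
Tool frame: the origin (TCP) lies on the front face of the gripper's body, between the roots of the fingers; the fingertips stand 73 mm ahead of it and the grasp point (between the pads) lies 54 mm ahead of it; z points along the fingers, y is the line along which they close (so a half turn about z gives the same grasp; the last joint's range is limited). The gripper opens to 85 mm and grips with 20 to 120 N. Pads are 22 mm wide; open, the fingers measure 114 mm over their backs; the gripper's body (76 mm by 85 mm) begins 54 mm behind the grasp point. The pads swing forward as they close: fully open they stand 13 mm farther back than shut.
Start: joints at [1.04, 0.477, 0.022, 1.555, -0.011, 1.109, -0.083], TCP at [0.277, -0.616, 0.304] pointing down, gripper open.
Joint ranges: [-2.96, 2.96], [-0.34, 2.1], [-1.41, 1.46], [0.24, 2.44], [-1.37, 4.51], [0.17, 1.92], [-2.96, 2.96]. Speed limits (rad/s): [2.39, 2.39, 3.14, 3.14, 3.14, 3.14, 3.14].

### API

Orientations are given as a unit quaternion [w, x, y, z].
In Python, from station import bot, optics gives the robot as it stands.
- The arm moves only by the tool drive_tool, never from a script. Its argument "deltas" is a list of rows, each an object with "gripper": the closure in counts, from 0 (fully open) to 255 (shut); "offset": the shift along the tool's x, y, z in units of 1000 mm (1.0 is 1000 mm), a list of three; "angular": the turn, a rotation vector about the tool's x, y, z in units of 45 degrees (1.0 is 45 degrees), a list of three. In form: [{"gripper": gripper, "offset": [dx, dy, dz], "angular": [rx, ry, rz]}, ...]. A call has 1 to 5 rows; each row is the pose to reach, as a shift and turn from the pose commanded when the call began, along the tool's axes at that moment; what a row does not reach only later rows make up. A row lasts 1/10 s, in which the tool goes at most 50 mm and 8.59 degrees, less where a joint would pass 70% of its speed; a pose out of reach is approached as far as the arm can. A call with a number of a shift or a turn outside -1 to 1 is refused whole. A call with a gripper value outside its range is refused whole. The fingers move at their own pace and stop on an object; "grip_force" is the grip in N (left out, the last holds). Time passes only in rows, so rows that repeat a pose let the fingers close. It gives the time, the measured TCP pose, the force, the opening and the grip force at its end, in the units of the state.
- bot.get_obs(): the state, without advancing time (a new reading comes with each control period).
- optics.read_camera(name): name is "scene" or "side" or "wrist"; returns the picture (384x512x3 uint8, blue, green, red); there is no depth.
- optics.camera_model(name): a dict with "fx", "fy", "cx", "cy" (pixels), "cam_to_world" (4x4, takes a point from camera to world coordinates). Camera axes: x right, y up, looking along -z (the intrinsics and any distortion apply to the point x, -y, -z); pixel columns grow to the right and rows downward; lengths in m; the calibration is good to about 2 mm. The wrist camera is an equidistant fisheye: a pixel r from the principal point sees the ray r / f radians off the axis. A picture is of the moment at which its call begins: read the wrist's pose just before it. camera_model takes no time and is no camera call; for the wrist camera it gives the pose at the moment of the call.
- bot.hand_in(): hands the job in; it is judged then, once.
The state is a dict: "t": time; "q": joint angles; "joint_vel": joint speeds; "joint_torque": joint torques, N m; "eef_pos": TCP position; "tool_rot": TCP orientation; "contact_force": force on the tool from outside, world axes, zero at the start; "torque": the same for the moment, N m; "gripper_width": opening from 0.0 (shut) to 1.0 (fully open); "grasp_force": force on a finger pad.
Only numpy, scipy, OpenCV 4.12 (cv2) and the standard library are available. Lean on these libraries where they do the work, as an engineer would, in place of code of your own. Each camera call takes 0.05 s, during which the arm holds its last target. There are 200 camera calls.

## Working session

There is one attempt and no reset: what is moved stays moved. The work goes in short steps, Python scripts to look and compute and a tool call to move; the robot and the scene stay as the last step left them, time stands still between calls to the robot, and variables do not carry over. Pictures are saved under pics/ and viewed, at most 10 in all, crops included, and the job is handed in when it is done.

Besides the shell and the picture viewer there is one more tool, called in YAML: its name, and indented under it one key for each argument. drive_tool: Moves the arm, as the interface text tells. Its arguments: {"type":"object","properties":{"deltas":{"type":"array"},"grip_force":{"type":"number"}},"required":["deltas"]}

```bash
mkdir -p pics
cat > h.py <<'E'
import numpy as np,cv2
from station import bot,optics
def snap(c,n):
    m=optics.camera_model(c); im=optics.read_camera(c); cv2.imwrite(f'pics/{n}.png',im); np.save(f'pics/{n}.npy',m,allow_pickle=True); return im,m
def load(n): return cv2.imread(f'pics/{n}.png'),np.load(f'pics/{n}.npy',allow_pickle=True).item()
def ray(m,u,v,fish=False):
    x=(u-m['cx'])/m['fx'];y=(v-m['cy'])/m['fy']
    if fish:
        r=np.hypot(x,y);s=np.sin(r)/r if r>1e-9 else 1;d=np.array([x*s,-y*s,-np.cos(r)])
    else: d=np.array([x,-y,-1])
    T=np.array(m['cam_to_world']);return T[:3,3],T[:3,:3]@d
def at_z(m,u,v,z,fish=False):
    o,d=ray(m,u,v,fish);return o+d*(z-o[2])/d[2]
def proj(m,p,fish=False):
    T=np.array(m['cam_to_world']);c=T[:3,:3].T@(np.array(p)-T[:3,3]);x,y,z=c[0],-c[1],-c[2]
    if fish:
        r=np.hypot(x,y);t=np.arctan2(r,z);x,y=x/r*t,y/r*t
    else:x,y=x/z,y/z
    return m['cx']+m['fx']*x,m['cy']+m['fy']*y
E
python3 - <<'E'
from h import *
a,m=snap('scene','s0');b,m2=snap('side','d0')
print({k:v for k,v in m.items()},{k:v for k,v in m2.items()})
for n,i in(('s0b',a),('d0b',b)):cv2.imwrite(f'pics/{n}.png',cv2.resize(i,(800,600),interpolation=cv2.INTER_CUBIC))
o=bot.get_obs();print(o)
E
```

```text
{'fx': 389.8536464847372, 'fy': 389.8536464847372, 'cx': 254.68483777856991, 'cy': 185.6665308577298, 'cam_to_world': array([[-0.42975976, -0.63284871,  0.64405672,  1.20805764],
       [ 0.90292761, -0.30540214,  0.30240909,  0.34476366],
       [ 0.0053171 ,  0.71149986,  0.70266613,  0.8708514 ],
       [ 0.        ,  0.        ,  0.        ,  1.        ]])} {'fx': 475.3052759490684, 'fy': 475.3052759490684, 'cx': 245.73873280594762, 'cy': 194.49851742058792, 'cam_to_world': array([[ 0.95963857,  0.22727196, -0.16565408,  0.24747345],
       [-0.28074472,  0.73933662, -0.61201615, -0.98884783],
       [-0.01661998,  0.63382081,  0.77330134,  1.33536925],
       [ 0.        ,  0.        ,  0.        ,  1.        ]])}
{'t': 0.1, 'q': array([ 1.03993585,  0.47771137,  0.02235544,  1.55636657, -0.01151188,
        1.10930539, -0.0830722 ]), 'joint_vel': array([ 0.00012622, -0.00123501, -0.00044189, -0.00509237,  0.00015637,
       -0.00104548,  0.00044166]), 'joint_torque': array([ 4.47864688e-03, -5.97767937e+01,  1.61365170e+00, -2.81959319e+01,
        1.27724322e-02,  4.95799308e-03, -6.66225048e-06]), 'eef_pos': array([ 0.27675744, -0.61518986,  0.30302124]), 'tool_rot': array([-7.98536700e-04,  9.77738667e-01,  2.09824710e-01, -2.30769766e-04]), 'contact_force': array([ 0.28165509, -0.69567467, -0.7337582 ]), 'torque': array([ 0.01966124, -0.02507075,  0.00581725]), 'grasp_force': 0.0, 'gripper_width': 1.0048401690109954}
```

View pics/s0b.png

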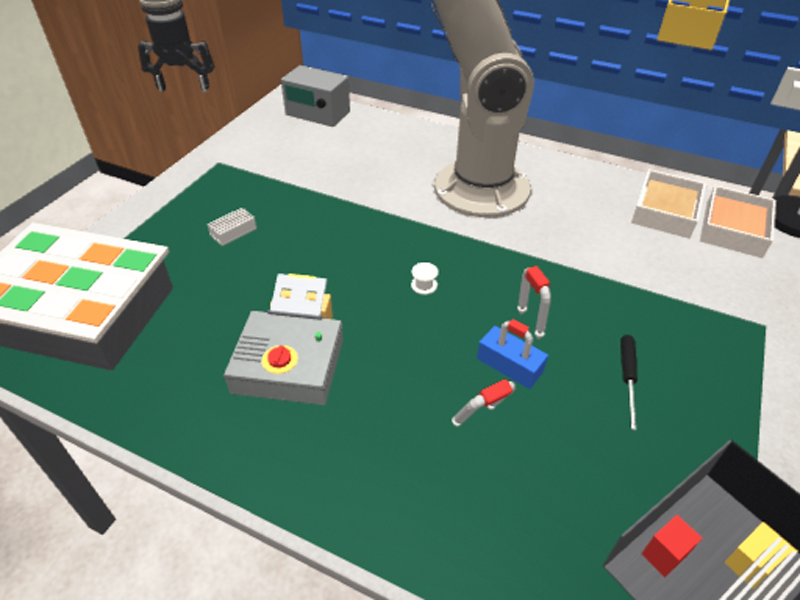

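View pics/d0b.png

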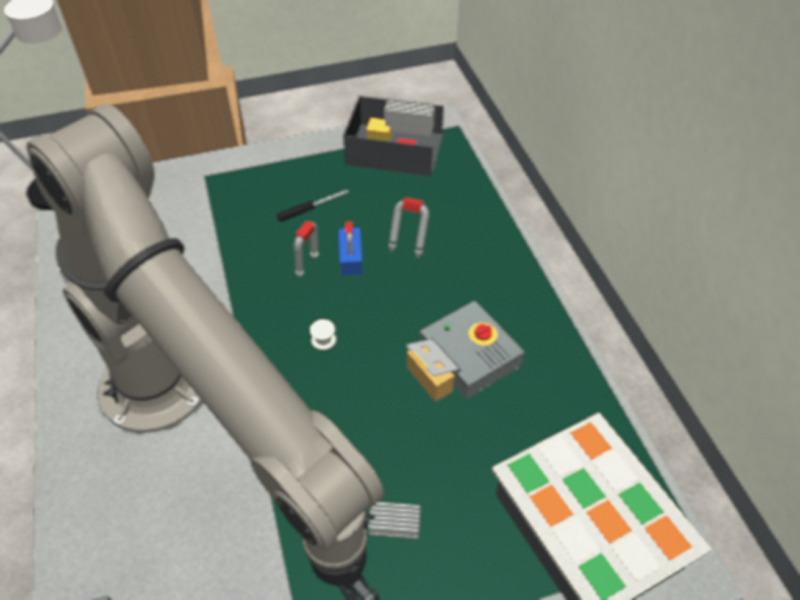

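The scene picture shows the station (switch at 280,357, leaf ajar at 300,295), the blue rack with the shackle (sleeve at 518,327), and two larger decoy shackles. I'll enlarge crops of the station and rack.

Run:
```python
from h import *
a,m=load('s0');b,m2=load('d0')
def crop(i,x,y,w,h,s):return cv2.resize(i[y:y+h,x:x+w],None,fx=s,fy=s,interpolation=cv2.INTER_CUBIC)
A=crop(a,140,170,80,92,5);B=crop(a,296,165,64,92,5) 
C=crop(b,255,188,85,70,5);D=crop(b,180,130,70,50,5)
cv2.imwrite('pics/c1.png',np.hstack([A,B])[:,:800])
o=np.zeros((600,800,3),np.uint8);o[:350,:425]=C;o[:250,430:780]=D;cv2.imwrite('pics/c2.png',o)
for n,u,v,z in(('sw',280,357,.073),('sl',518,327,.100)):print(n,at_z(m,u*.64,v*.64,z))
for n,u,v,z in(('sw',483,334,.073),('sl',349,227,.100)):print(n,at_z(m2,u*.64,v*.64,z))
```

```text
sw [ 0.70664413 -0.10802553  0.073     ]
sl [0.49340027 0.23508951 0.1       ]
sw [ 0.69558841 -0.13075167  0.073     ]
sl [0.4991413  0.23762242 0.1       ]
```

View pics/c1.png

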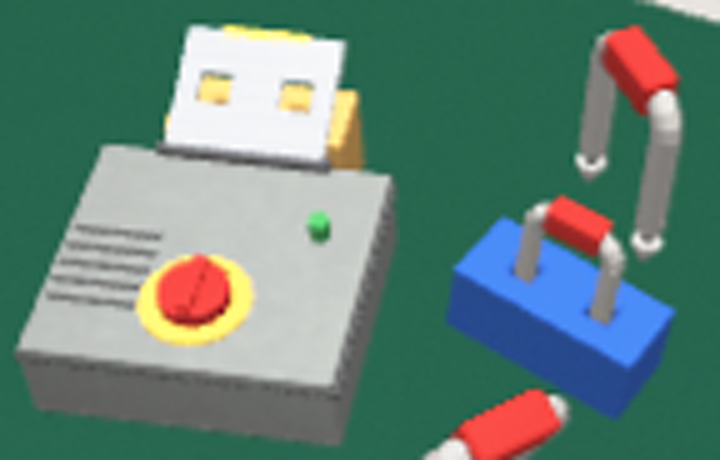

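View pics/c2.png

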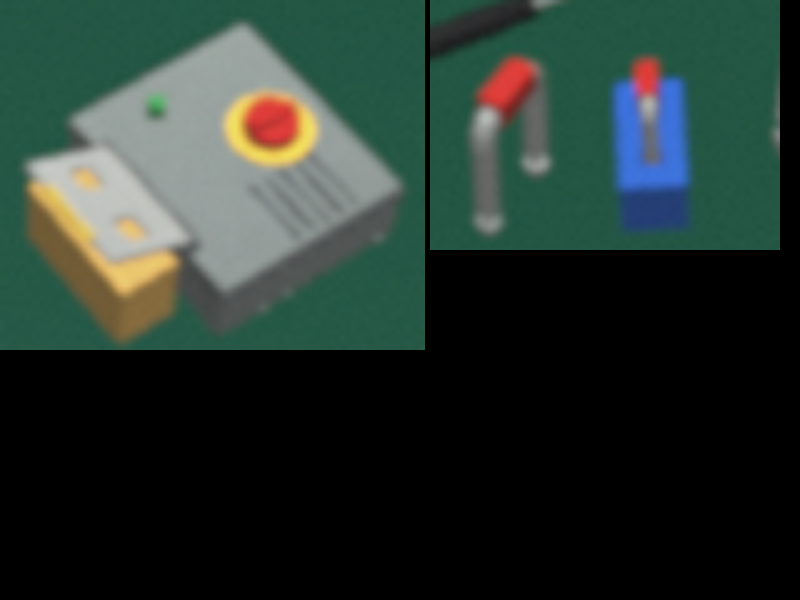

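```bash
cat > fit.py <<'E'
from h import *
from scipy.optimize import least_squares
_,m=load('s0');_,m2=load('d0')
def pose(S,p0):
    S=[(np.array(p),c,np.array(uv)) for p,c,uv in S]
    def f(q):
        x,y,t=q;R=np.array([[np.cos(t),-np.sin(t),0],[np.sin(t),np.cos(t),0],[0,0,1]])
        return np.concatenate([np.array(proj(c,R@p+[x,y,0]))-uv for p,c,uv in S])
    r=least_squares(f,p0,loss='soft_l1');return r.x,np.round(f(r.x).reshape(-1,2),1)
A=lambda u,v:(u/5+140-.4,v/5+170-.4)
B=lambda u,v:((u-400)/5+296-.4,v/5+165-.4)
C=lambda u,v:(u/5+255-.4,v/5+188-.4)
D=lambda u,v:((u-430)/5+180-.4,v/5+130-.4)
E
python3 - <<'E'
from fit import *
z=.056
s=[((.034,-.085,z),A(104,146)),((.034,.085,z),A(392,178)),((.184,.085,z),A(332,387)),((.184,-.085,z),A(17,352))]
d=[((.034,.085,z),C(70,120)),((.034,-.085,z),C(222,293)),((.184,.085,z),C(242,22)),((.184,-.085,z),C(402,187))]
s=[(p,m,u) for p,u in s];d=[(p,m2,u) for p,u in d]
for S in(s,d,s+d):print(*pose(S,[.6,-.1,-.3]))
z=.048
# rack scene corners
s=[((-.025,-.055,z),B(505,218)),((.025,-.055,z),B(455,268)),((.025,.055,z),B(630,367)),((-.025,.055,z),B(674,313)),((0,0,.100),B(580,222))]
d=[((-.025,-.055,z),D(618,190)),((.025,-.055,z),D(688,185)),((.025,.055,z),D(682,79)),((-.025,.055,z),D(612,84)),((0,0,.109),D(647,72))]
s=[(p,m,u) for p,u in s];d=[(p,m2,u) for p,u in d]
for S in(s,d,s+d):print(*pose(S,[.5,.24,0]))
E
```

```text
[ 0.56863356 -0.1569605   0.30637996] [[-0.2 -0.3]
 [ 0.3 -0.4]
 [ 0.4  0.5]
 [-0.6 -0. ]]
[ 0.56602921 -0.16078456  0.30353915] [[-0.5 -0.2]
 [ 0.   0.2]
 [ 0.2  0.1]
 [ 0.2 -0.2]]
[ 0.56736768 -0.15845746  0.30537804] [[-0.4 -0.7]
 [ 0.  -0.9]
 [ 0.1 -0. ]
 [-0.8 -0.6]
 [-0.4 -0.8]
 [ 0.2 -0.5]
 [ 0.2 -0.6]
 [ 0.2 -0.9]]
[ 0.49537995  0.23502417 -0.23737504] [[-0.1 -0.4]
 [ 0.1 -0.1]
 [-0.1  0.2]
 [ 0.4 -0.4]
 [-0.3  0.8]]
[ 0.4962187   0.23293437 -0.21342918] [[ 0.3 -0.2]
 [-0.1 -0.1]
 [-0.4  0. ]
 [ 0.5 -0.2]
 [-0.2  0.6]]
[ 0.49585896  0.2345913  -0.22718453] [[-0.5 -0.3]
 [-0.1  0.2]
 [-0.1  0.2]
 [ 0.2 -0.5]
 [-0.5  0.8]
 [-0.1 -0.6]
 [-0.6 -0.3]
 [-0.4 -0.2]
 [ 0.5 -0.5]
 [-0.4  0.3]]
```

```bash
cat >> h.py <<'E'
from scipy.spatial.transform import Rotation as Ro, Slerp
ST=(0.5675,-0.158,0.305)
RK=(0.496,0.2345,-0.228)
def cur():
    o=bot.get_obs();q=o['tool_rot'];return o,np.array(o['eef_pos']),Ro.from_quat([q[1],q[2],q[3],q[0]])
def down(a): # tool y at world yaw a, z down
    y=np.array([np.cos(a),np.sin(a),0]);z=np.array([0,0,-1.]);return Ro.from_matrix(np.c_[np.cross(y,z),y,z])
def loc(f,x,y):
    c,s=np.cos(f[2]),np.sin(f[2]);return f[0]+c*x-s*y,f[1]+s*x+c*y
def plan(xyz,a,n=None):
    o,p,R=cur();T=down(a);w=(R.inv()*T).as_rotvec();d=np.array(xyz)-p
    n=n or max(1,int(np.ceil(max(np.linalg.norm(d)/.24,np.degrees(np.linalg.norm(w))/42))))
    for i in range(n):
        Ri=R*Ro.from_rotvec(w*i/n)
        print('off',np.round(Ri.inv().apply(d/n),4),'ang',np.round(w/n/(np.pi/4),4))
    print('t',o['t'],'q',np.round(o['q'],2))
E
python3 - <<'E'
from h import *
plan((*loc(ST,-.004,0),.24),.305)
E
```

```text
off [ 0.1496 -0.0993  0.0212] ang [-6.000e-04 -5.000e-04 -6.167e-01]
off [ 0.1786 -0.0183  0.0211] ang [-6.000e-04 -5.000e-04 -6.167e-01]
off [0.1666 0.067  0.021 ] ang [-6.000e-04 -5.000e-04 -6.167e-01]
t 0.1 q [ 1.04  0.48  0.02  1.56 -0.01  1.11 -0.08]
```

drive_tool:
  deltas:
    - {"gripper": 255,"offset": [0.15,-0.1,0.021],"angular": [0,0,-0.617]}
    - {"gripper": 255,"offset": [0.15,-0.1,0.021],"angular": [0,0,-0.617]}
    - {"gripper": 255,"offset": [0.15,-0.1,0.021],"angular": [0,0,-0.617]}
    - {"gripper": 255,"offset": [0.15,-0.1,0.021],"angular": [0,0,-0.617]}
    - {"gripper": 255,"offset": [0.15,-0.1,0.021],"angular": [0,0,-0.617]}

```text
t: 0.6
eef_pos: [0.3763, -0.4574, 0.2821]
tool_rot: [-0.002, 0.897, 0.442, 0.001]
contact_force: [-0.3, -0.1, -0.2]
gripper_width: 0.14
grasp_force: 0.0
```

drive_tool:
  deltas:
    - {"gripper": 255,"offset": [0.179,-0.018,0.021],"angular": [0,0,-0.617]}
    - {"gripper": 255,"offset": [0.179,-0.018,0.021],"angular": [0,0,-0.617]}
    - {"gripper": 255,"offset": [0.179,-0.018,0.021],"angular": [0,0,-0.617]}
    - {"gripper": 255,"offset": [0.179,-0.018,0.021],"angular": [0,0,-0.617]}
    - {"gripper": 255,"offset": [0.179,-0.018,0.021],"angular": [0,0,-0.617]}

```text
t: 1.1
eef_pos: [0.4713, -0.3061, 0.2614]
tool_rot: [-0.001, 0.765, 0.644, 0.001]
contact_force: [-0.6, -0.3, 0.8]
gripper_width: 0.0
grasp_force: 0.0
```

drive_tool:
  deltas:
    - {"gripper": 255,"offset": [0.167,0.067,0.021],"angular": [0,0,-0.617]}
    - {"gripper": 255,"offset": [0.167,0.067,0.021],"angular": [0,0,-0.617]}
    - {"gripper": 255,"offset": [0.167,0.067,0.021],"angular": [0,0,-0.617]}
    - {"gripper": 255,"offset": [0.167,0.067,0.021],"angular": [0,0,-0.617]}
    - {"gripper": 255,"offset": [0.167,0.067,0.021],"angular": [0,0,-0.617]}

```text
t: 1.6
eef_pos: [0.5663, -0.1543, 0.2404]
tool_rot: [-0.001, 0.589, 0.808, 0.001]
contact_force: [-0.2, 1.2, 0.0]
gripper_width: -0.002
grasp_force: 0.0
```

Run:
```python
from h import *
plan((*loc(ST,-.004,0),.145),.305)
o=bot.get_obs();print(o['eef_pos'],o['contact_force'],o['gripper_width'])
a,mw=snap('wrist','w1');print(mw['fx'],mw['cx'],mw['cy'])
cv2.imwrite('pics/w1b.png',cv2.resize(a,(800,600),interpolation=cv2.INTER_CUBIC))
for p in [(0,-.024,.06),(0,.024,.06),(.034,-.085,.056),(.034,.085,.056),(-.022,.052,.06),(-.022,-.052,.06)]:
  print(p,np.round(np.array(proj(mw,(*loc(ST,*p[:2]),p[2]),True))*800/512))
```

```text
off [-0.0041 -0.0041  0.0954] ang [ 0.0018 -0.003   0.0086]
t 1.6 q [ 0.5   0.44 -0.44  1.81  0.22  0.94  0.28]
[ 0.56628982 -0.15425968  0.24044081] [-0.21170897  1.1656956   0.02975011] -0.0015469122522354275
297.3186396354542 254.42765562688427 196.90806106449747
(0, -0.024, 0.06) [397. 350.]
(0, 0.024, 0.06) [398. 267.]
(0.034, -0.085, 0.056) [450. 438.]
(0.034, 0.085, 0.056) [461. 157.]
(-0.022, 0.052, 0.06) [357. 216.]
(-0.022, -0.052, 0.06) [360. 394.]
```

View pics/w1b.png

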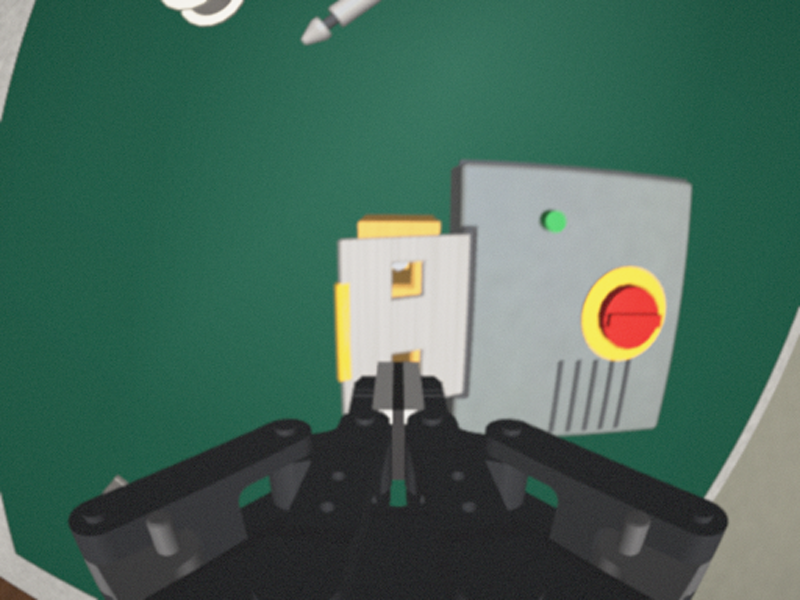

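The wrist view agrees with the fit to about 1.5 mm: block corner at (358,219) against a predicted (357,216), box corner at (462,161). Next, pushing the leaf down.

drive_tool:
  deltas:
    - {"gripper": 255,"offset": [-0.004,-0.004,0.03],"angular": [0,0,0.009]}
    - {"gripper": 255,"offset": [-0.004,-0.004,0.055],"angular": [0,0,0.009]}
    - {"gripper": 255,"offset": [-0.004,-0.004,0.075],"angular": [0,0,0.009]}
    - {"gripper": 255,"offset": [-0.004,-0.004,0.09],"angular": [0,0,0.009]}
    - {"gripper": 255,"offset": [-0.004,-0.004,0.097],"angular": [0,0,0.009]}

```text
t: 2.15
eef_pos: [0.5606, -0.1657, 0.1427]
tool_rot: [-0.001, 0.595, 0.803, -0.001]
contact_force: [-1.4, -0.4, 2.8]
gripper_width: 0.002
grasp_force: 1.2
```

drive_tool:
  deltas:
    - {"gripper": 255,"offset": [0,0,0.003],"angular": [0,0,0]}
    - {"gripper": 255,"offset": [0,0,0.005],"angular": [0,0,0]}
    - {"gripper": 255,"offset": [0,0,0.005],"angular": [0,0,0]}

```text
t: 2.45
eef_pos: [0.5622, -0.1634, 0.1394]
tool_rot: [0.001, 0.594, 0.804, 0.0]
contact_force: [-0.8, 0.2, -0.1]
gripper_width: 0.004
grasp_force: 0.0
```

drive_tool:
  deltas:
    - {"gripper": 255,"offset": [0,0,0],"angular": [0,0,0]}
    - {"gripper": 255,"offset": [0,0,0.0],"angular": [0,0,0]}

```text
t: 2.65
eef_pos: [0.5622, -0.163, 0.1394]
tool_rot: [0.0, 0.594, 0.805, 0.0]
contact_force: [0.5, -0.2, 0.6]
gripper_width: -0.002
grasp_force: 0.0
```

drive_tool:
  deltas:
    - {"gripper": 255,"offset": [0,0,0.001],"angular": [0,0,0]}
    - {"gripper": 255,"offset": [0,0,0.002],"angular": [0,0,0]}
    - {"gripper": 255,"offset": [0,0,0.003],"angular": [0,0,0]}
    - {"gripper": 255,"offset": [0,0,0.003],"angular": [0,0,0]}

```text
t: 3.05
eef_pos: [0.5621, -0.1631, 0.1371]
tool_rot: [0.0, 0.594, 0.804, -0.0]
contact_force: [-3.4, -0.1, 11.5]
gripper_width: -0.002
grasp_force: 5.8
```

Leaf is flat: tip at 64 mm with an 11.5 N push. Now lift off and go to the rack.

drive_tool:
  deltas:
    - {"gripper": 255,"offset": [0,0,-0.05],"angular": [0,0,0]}
    - {"gripper": 255,"offset": [0,0,-0.1],"angular": [0,0,0]}
    - {"gripper": 255,"offset": [0,0,-0.12],"angular": [0,0,0]}
    - {"gripper": 255,"offset": [0,0,-0.12],"angular": [0,0,0]}

```text
t: 3.45
eef_pos: [0.5637, -0.1635, 0.2597]
tool_rot: [0.003, 0.594, 0.804, 0.001]
contact_force: [0.1, 0.3, -0.1]
gripper_width: -0.002
grasp_force: 0.0
```

Run:
```python
from h import *
plan((RK[0],RK[1],.25),RK[2]); print(bot.get_obs()['eef_pos'])
```

```text
off [0.2002 0.0262 0.0043] ang [0.0043 0.0014 0.3352]
off [ 0.2001 -0.0268  0.0045] ang [0.0043 0.0014 0.3352]
t 3.45 q [ 0.52  0.41 -0.45  1.8   0.21  0.97  0.29]
[ 0.5636677  -0.16350266  0.25971308]
```

drive_tool:
  deltas:
    - {"gripper": 255,"offset": [0.2,0.026,0.004],"angular": [0,0,0.335]}
    - {"gripper": 0,"offset": [0.2,0.026,0.004],"angular": [0,0,0.335]}
    - {"gripper": 0,"offset": [0.2,0.026,0.004],"angular": [0,0,0.335]}
    - {"gripper": 0,"offset": [0.2,0.026,0.004],"angular": [0,0,0.335]}
    - {"gripper": 0,"offset": [0.2,0.026,0.004],"angular": [0,0,0.335]}

```text
t: 3.95
eef_pos: [0.5257, 0.0433, 0.251]
tool_rot: [-0.002, 0.69, 0.723, 0.001]
contact_force: [-0.5, -0.7, -0.1]
gripper_width: 0.673
grasp_force: 0.0
```

drive_tool:
  deltas:
    - {"gripper": 0,"offset": [0.2,-0.027,0.004],"angular": [0,0,0.335]}
    - {"gripper": 0,"offset": [0.2,-0.027,0.004],"angular": [0,0,0.335]}
    - {"gripper": 0,"offset": [0.2,-0.027,0.004],"angular": [0,0,0.335]}
    - {"gripper": 0,"offset": [0.2,-0.027,0.004],"angular": [0,0,0.335]}
    - {"gripper": 0,"offset": [0.2,-0.027,0.004],"angular": [0,0,0.335]}

```text
t: 4.45
eef_pos: [0.491, 0.2412, 0.2472]
tool_rot: [-0.002, 0.78, 0.626, 0.0]
contact_force: [-0.9, 0.3, -0.2]
gripper_width: 1.004
grasp_force: 0.0
```

drive_tool:
  deltas:
    - {"gripper": 0,"offset": [0,0,0],"angular": [0,0,0]}
    - {"gripper": 0,"offset": [0,0,0],"angular": [0,0,0]}

```text
t: 4.65
eef_pos: [0.4939, 0.2325, 0.2469]
tool_rot: [0.0, 0.783, 0.622, -0.001]
contact_force: [1.1, 0.4, 0.7]
gripper_width: 1.001
grasp_force: 0.0
```

Run:
```python
from h import *
plan((RK[0],RK[1],.154),RK[2]); print(bot.get_obs()['eef_pos'])
a,mw=snap('wrist','w2')
cv2.imwrite('pics/w2b.png',cv2.resize(a,(800,600),interpolation=cv2.INTER_CUBIC))
for p in [(0,0,.109),(-.025,-.055,.048),(.025,-.055,.048),(.025,.055,.048),(-.025,.055,.048),(0,.04,.109)]:
  print(p,np.round(np.array(proj(mw,(*loc(RK,*p[:2]),p[2]),True))*800/512))
```

```text
off [0.0026 0.0017 0.0929] ang [-0.0012  0.0026 -0.0013]
t 4.65 q [-0.16  0.37 -0.49  1.9   0.22  0.93 -0.98]
[0.49392065 0.23254651 0.24687996]
(0, 0, 0.109) [400. 320.]
(-0.025, -0.055, 0.048) [360. 375.]
(0.025, -0.055, 0.048) [439. 375.]
(0.025, 0.055, 0.048) [443. 197.]
(-0.025, 0.055, 0.048) [356. 197.]
(0, 0.04, 0.109) [400. 234.]
```

View pics/w2b.png

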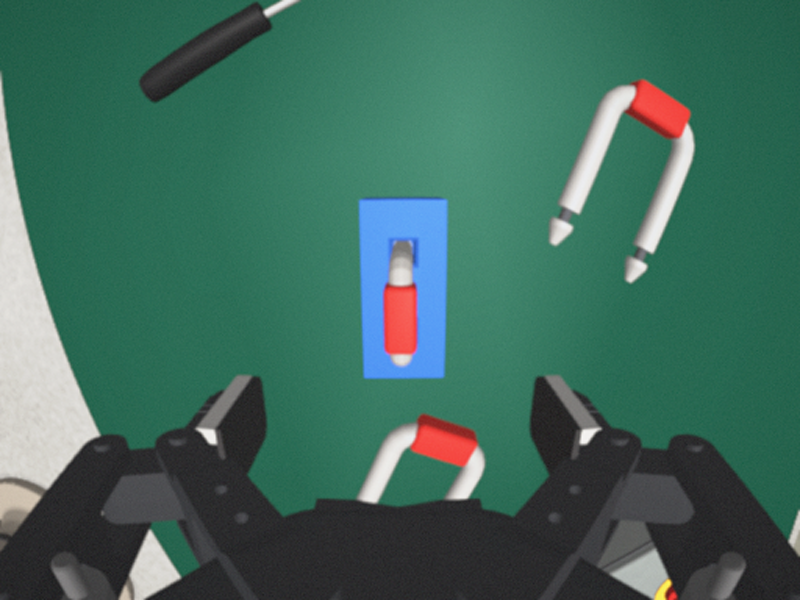

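Run:
```python
from h import *
_,m=load('s0');_,m2=load('d0');_,mw=load('w2')
def tri(rs):
    A=np.zeros((3,3));b=np.zeros(3)
    for o,d in rs:
        d=d/np.linalg.norm(d);P=np.eye(3)-np.outer(d,d);A+=P;b+=P@o
    x=np.linalg.solve(A,b);return x,[np.linalg.norm(np.cross(x-o,d/np.linalg.norm(d))) for o,d in rs]
k=.64
for s,d in (((537,278),(305,230)),((497,394),(412,205))):
    x,e=tri([ray(m,s[0]*k,s[1]*k),ray(m2,d[0]*k,d[1]*k)]);print(x,e,np.array(proj(mw,x,True))/k)
for w in((445,440),(660,108)):
    for z in(.01,.05,.1,.15):print(w,z,at_z(mw,w[0]*k,w[1]*k,z,True))
```

```text
[0.39362712 0.23311628 0.12731621] [np.float64(0.001737082037158931), np.float64(0.0017370820371589363)] [191.75529113 379.07133591]
[0.65610021 0.24887789 0.11822073] [np.float64(0.002199141450748412), np.float64(0.0021991414507484468)] [706.00396697 226.8808071 ]
(445, 440) 0.01 [0.50162019 0.10340724 0.01      ]
(445, 440) 0.05 [0.50261719 0.12852163 0.05      ]
(445, 440) 0.1 [0.50386345 0.15991461 0.1       ]
(445, 440) 0.15 [0.50510971 0.1913076  0.15      ]
(660, 108) 0.01 [0.70888954 0.31714006 0.01      ]
(660, 108) 0.05 [0.68281547 0.31433919 0.05      ]
(660, 108) 0.1 [0.65022288 0.3108381  0.1       ]
(660, 108) 0.15 [0.61763029 0.30733702 0.15      ]
```

The wrist picture shows the sleeve at (400,319), centred as predicted, and the rack at (360–446, 198–377). But the two decoys aren't where the first pictures put them, so I'm rechecking with the scene camera before going down.

Run:
```python
from h import *
a,m=snap('scene','s1');b,_=snap('side','d1')
o=np.hstack([cv2.resize(a[110:310,230:480],(400,320)),cv2.resize(b[80:280,130:380],(400,320))])
cv2.imwrite('pics/s1b.png',o)
```

```text
(no output)
```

View pics/s1b.png

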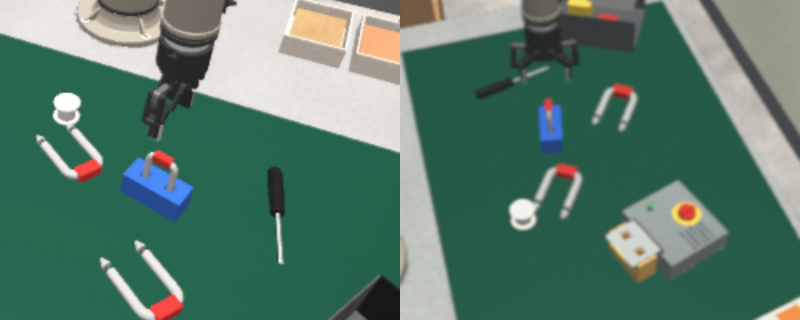

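The decoys have toppled over on their own and now lie flat at the sides. The rack and its shackle are untouched and the approach is clear. Going down to grasp.

drive_tool:
  deltas:
    - {"gripper": 0,"offset": [0.002,0.002,0.04],"angular": [0,0,0]}
    - {"gripper": 0,"offset": [0.002,0.002,0.075],"angular": [0,0,0]}
    - {"gripper": 0,"offset": [0.002,0.002,0.092],"angular": [0,0,0]}
    - {"gripper": 0,"offset": [0.002,0.002,0.092],"angular": [0,0,0]}

```text
t: 5.2
eef_pos: [0.4952, 0.2335, 0.1534]
tool_rot: [-0.0, 0.783, 0.621, -0.003]
contact_force: [-0.3, -0.6, 0.5]
gripper_width: 0.998
grasp_force: 0.0
```

drive_tool:
  deltas:
    - {"gripper": 255,"offset": [0,0,0],"angular": [0,0,0]}
    - {"gripper": 255,"offset": [0,0,0],"angular": [0,0,0]}
    - {"gripper": 255,"offset": [0,0,0],"angular": [0,0,0]}
    - {"gripper": 255,"offset": [0,0,0],"angular": [0,0,0]}
    - {"gripper": 255,"offset": [0,0,0],"angular": [0,0,0]}
  grip_force: 60

```text
t: 5.7
eef_pos: [0.4966, 0.236, 0.1567]
tool_rot: [0.0, 0.783, 0.622, 0.001]
contact_force: [0.8, 0.1, 3.8]
gripper_width: 0.177
grasp_force: 60.2
```

drive_tool:
  deltas:
    - {"gripper": 255,"offset": [0,0,0],"angular": [0,0,0]}
    - {"gripper": 255,"offset": [0,0,0],"angular": [0,0,0]}
    - {"gripper": 255,"offset": [0,0,0],"angular": [0,0,0]}

```text
t: 6.0
eef_pos: [0.4966, 0.2361, 0.1566]
tool_rot: [0.0, 0.783, 0.622, 0.001]
contact_force: [-0.2, -0.7, 5.6]
gripper_width: 0.177
grasp_force: 60.6
```

drive_tool:
  deltas:
    - {"gripper": 255,"offset": [0,0,-0.012],"angular": [0,0,0]}
    - {"gripper": 255,"offset": [0,0,-0.03],"angular": [0,0,0]}
    - {"gripper": 255,"offset": [0,0,-0.06],"angular": [0,0,0]}
    - {"gripper": 255,"offset": [0,0,-0.1],"angular": [0,0,0]}
    - {"gripper": 255,"offset": [0,0,-0.1],"angular": [0,0,0]}
  grip_force: 90

```text
t: 6.5
eef_pos: [0.4978, 0.2376, 0.2613]
tool_rot: [0.001, 0.783, 0.622, 0.004]
contact_force: [0.2, 1.3, -0.9]
gripper_width: 0.17
grasp_force: 88.7
```

Run:
```python
from h import *
plan((ST[0],ST[1],.255),ST[2],3); o=bot.get_obs();print(o['eef_pos'],o['contact_force'],o['torque'])
```

```text
off [-0.1232  0.0523  0.0017] ang [ 0.0032 -0.0016 -0.2259]
off [-0.1305  0.0298  0.0018] ang [ 0.0032 -0.0016 -0.2259]
off [-0.1337  0.0063  0.0019] ang [ 0.0032 -0.0016 -0.2259]
t 6.5 q [-0.16  0.36 -0.5   1.87  0.21  0.95 -0.98]
[0.49781476 0.23758157 0.26125896] [ 0.21689265  1.32200974 -0.90123213] [ 0.13006967 -0.08394338 -0.00732117]
```

drive_tool:
  deltas:
    - {"gripper": 255,"offset": [-0.123,0.052,0.002],"angular": [0,0,-0.226]}
    - {"gripper": 255,"offset": [-0.123,0.052,0.002],"angular": [0,0,-0.226]}
    - {"gripper": 255,"offset": [-0.123,0.052,0.002],"angular": [0,0,-0.226]}

```text
t: 6.8
eef_pos: [0.5185, 0.1011, 0.2533]
tool_rot: [-0.0, 0.725, 0.689, -0.001]
contact_force: [0.2, -0.4, -1.5]
gripper_width: 0.166
grasp_force: 88.5
```

drive_tool:
  deltas:
    - {"gripper": 255,"offset": [-0.13,0.03,0.002],"angular": [0,0,-0.226]}
    - {"gripper": 255,"offset": [-0.13,0.03,0.002],"angular": [0,0,-0.226]}
    - {"gripper": 255,"offset": [-0.13,0.03,0.002],"angular": [0,0,-0.226]}

```text
t: 7.1
eef_pos: [0.5418, -0.0305, 0.2513]
tool_rot: [-0.0, 0.661, 0.75, -0.001]
contact_force: [0.6, 0.7, -1.8]
gripper_width: 0.168
grasp_force: 88.5
```

drive_tool:
  deltas:
    - {"gripper": 255,"offset": [-0.13,0.006,0.002],"angular": [0,0,-0.226]}
    - {"gripper": 255,"offset": [-0.134,0.006,0.002],"angular": [0,0,-0.226]}
    - {"gripper": 255,"offset": [-0.134,0.006,0.002],"angular": [0,0,-0.226]}
    - {"gripper": 255,"offset": [-0.134,0.006,0.002],"angular": [0,0,-0.226]}
    - {"gripper": 255,"offset": [-0.134,0.006,0.002],"angular": [0,0,-0.226]}

```text
t: 7.6
eef_pos: [0.5647, -0.1599, 0.2491]
tool_rot: [-0.001, 0.592, 0.806, -0.0]
contact_force: [-0.0, 0.6, -2.0]
gripper_width: 0.168
grasp_force: 88.5
```

Run:
```python
from h import *
plan((ST[0],ST[1],.22),ST[2],1); o=bot.get_obs();print(o['eef_pos'],o['contact_force'],o['torque'])
a,mw=snap('wrist','w3');print(o['eef_pos'],bot.get_obs()['eef_pos'])
c=a[100:292,150:406];cv2.imwrite('pics/w3b.png',cv2.resize(c,(800,600),interpolation=cv2.INTER_CUBIC))
S=(np.array([150,100]),3.125)
for p in [(-.022,.052,.06),(.022,.052,.06),(-.022,-.052,.06),(.034,.085,.056),(.034,-.085,.056),(.184,.085,.056),(-.009,.033,.0645),(.009,.033,.0645),(.009,.015,.0645),(-.009,.015,.0645),(-.035,.046,.0645)]:
  print(p,np.round((np.array(proj(mw,(*loc(ST,*p[:2]),p[2]),True))-S[0]+.34)*S[1]))
```

```text
off [0.001  0.0033 0.0291] ang [-0.0019 -0.0017 -0.003 ]
t 7.6 q [ 0.52  0.43 -0.45  1.8   0.22  0.96  0.28]
[ 0.5647101  -0.15991532  0.24911735] [-0.01651607  0.56796548 -1.9899467 ] [ 0.06701155 -0.04193044 -0.02748014]
[ 0.5647101  -0.15991532  0.24911735] [ 0.56492158 -0.15831948  0.24933891]
(-0.022, 0.052, 0.06) [261. 101.]
(0.022, 0.052, 0.06) [420. 101.]
(-0.022, -0.052, 0.06) [268. 449.]
(0.034, 0.085, 0.056) [462. -14.]
(0.034, -0.085, 0.056) [445. 536.]
(0.184, 0.085, 0.056) [913.  25.]
(-0.009, 0.033, 0.0645) [308. 170.]
(0.009, 0.033, 0.0645) [374. 170.]
(0.009, 0.015, 0.0645) [373. 235.]
(-0.009, 0.015, 0.0645) [308. 235.]
(-0.035, 0.046, 0.0645) [213. 124.]
```

View pics/w3b.png

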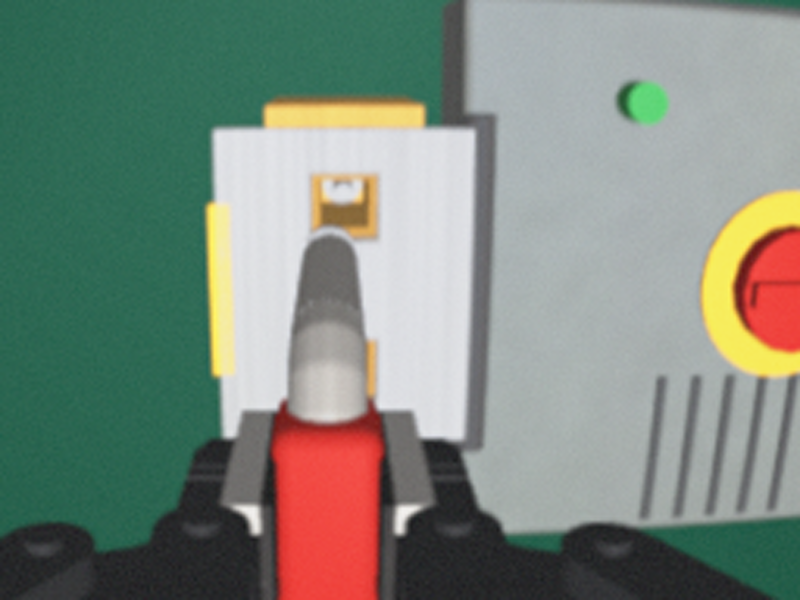

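Run:
```python
from h import *
_,mw=load('w3')
o=np.array([0.5648,-.159,.2492]);q=bot.get_obs()['tool_rot'];R=Ro.from_quat([q[1],q[2],q[3],q[0]])
P=lambda x,y,z:np.round((np.array(proj(mw,o+R.apply([x,y,z]),True))-[150,100]+.34)*3.125)
print(np.array(mw['cam_to_world']).round(3), R.as_matrix().round(3))
zt=.1446
for dy in(-.003,-.002,-.001,0,.001):
  print(dy,'tip outer',P(dy+.024+.002,0,zt),'shoulder outer',P(dy+.024+.006,0,zt-.009),'leg outer@15',P(dy+.030,0,zt-.025),'sleeve end top',P(dy+.017,0,zt-.097),'sl end edges',P(dy+.017,-.008,zt-.097),P(dy+.017,.008,zt-.097),'crown end outer',P(dy+.03,0,zt-.079))
print(P(.024,0,zt),P(.024,.006,zt-.009),P(.024,-.006,zt-.009))
```

```text
[[ 0.954 -0.289 -0.077  0.545]
 [ 0.299  0.921  0.249 -0.098]
 [-0.001 -0.261  0.965  0.319]
 [ 0.     0.     0.     1.   ]] [[-0.301  0.954 -0.001]
 [ 0.954  0.301  0.001]
 [ 0.002 -0.001 -1.   ]]
-0.003 tip outer [330. 233.] shoulder outer [330. 223.] leg outer@15 [330. 237.] sleeve end top [332. 432.] sl end edges [273. 432.] [390. 432.] crown end outer [331. 306.]
-0.002 tip outer [330. 229.] shoulder outer [330. 219.] leg outer@15 [330. 232.] sleeve end top [332. 425.] sl end edges [273. 425.] [391. 425.] crown end outer [331. 299.]
-0.001 tip outer [330. 225.] shoulder outer [330. 214.] leg outer@15 [330. 227.] sleeve end top [332. 419.] sl end edges [273. 419.] [391. 418.] crown end outer [331. 293.]
0 tip outer [330. 220.] shoulder outer [330. 210.] leg outer@15 [330. 222.] sleeve end top [332. 412.] sl end edges [273. 412.] [391. 412.] crown end outer [331. 286.]
0.001 tip outer [330. 216.] shoulder outer [330. 205.] leg outer@15 [330. 218.] sleeve end top [332. 405.] sl end edges [273. 405.] [391. 405.] crown end outer [331. 280.]
[330. 229.] [357. 236.] [304. 236.]
```

The picture shows the leaf flat, its slot corners at (311,173) and (379,239): station correction is +1.1, −0.9 mm. The leg tip is at (330,231) and the sleeve edge at row 430, so the shackle sits about 3 mm toward −y in the grip.

Run:
```python
from h import *
plan((*loc(ST,.0011,.0023),.222),ST[2],1); o=bot.get_obs();print(o['eef_pos'])
```

```text
off [0.0018 0.0037 0.0273] ang [-0.0012 -0.002   0.0003]
t 7.65 q [ 0.52  0.43 -0.45  1.8   0.22  0.96  0.28]
[ 0.56492158 -0.15831948  0.24933891]
```

drive_tool:
  deltas:
    - {"gripper": 255,"offset": [0.002,0.0035,0.012],"angular": [0,0,0]}
    - {"gripper": 255,"offset": [0.002,0.0035,0.027],"angular": [0,0,0]}
    - {"gripper": 255,"offset": [0.002,0.0035,0.027],"angular": [0,0,0]}
    - {"gripper": 255,"offset": [0.002,0.0035,0.027],"angular": [0,0,0]}
    - {"gripper": 255,"offset": [0.002,0.0035,0.027],"angular": [0,0,0]}

```text
t: 8.15
eef_pos: [0.5684, -0.1559, 0.223]
tool_rot: [0.0, 0.591, 0.806, 0.0]
contact_force: [0.5, -0.4, -1.8]
gripper_width: 0.17
grasp_force: 88.5
```

Run:
```python
from h import *
plan((*loc(ST,.0011,.0023),.195),ST[2],1); o=bot.get_obs();print(o['eef_pos'],o['contact_force'])
a,mw=snap('wrist','w4')
plan((*loc(ST,.0011,.0023),.195),ST[2],1)
c=a[100:292,150:406];cv2.imwrite('pics/w4b.png',cv2.resize(c,(800,600),interpolation=cv2.INTER_CUBIC))
S=(np.array([150,100]),3.125)
f=(*loc(ST,.0011,-.0009),ST[2])
for p in [(-.009,.033,.0645),(.009,.033,.0645),(.009,.015,.0645),(-.009,.015,.0645),(-.035,.046,.0645)]:
  print(p,np.round((np.array(proj(mw,(*loc(f,*p[:2]),p[2]),True))-S[0]+.34)*S[1]))
```

```text
off [ 0.0006 -0.0004  0.028 ] ang [0.0002 0.     0.0006]
t 8.15 q [ 0.5   0.46 -0.44  1.82  0.24  0.91  0.26]
[ 0.56838093 -0.15590653  0.22299637] [ 0.53949869 -0.44475209 -1.82156615]
off [ 0.0008 -0.0004  0.0282] ang [0.0007 0.0004 0.0002]
t 8.2 q [ 0.5   0.46 -0.44  1.82  0.24  0.91  0.26]
(-0.009, 0.033, 0.0645) [291. 197.]
(0.009, 0.033, 0.0645) [363. 197.]
(0.009, 0.015, 0.0645) [363. 267.]
(-0.009, 0.015, 0.0645) [291. 267.]
(-0.035, 0.046, 0.0645) [186. 145.]
```

View pics/w4b.png

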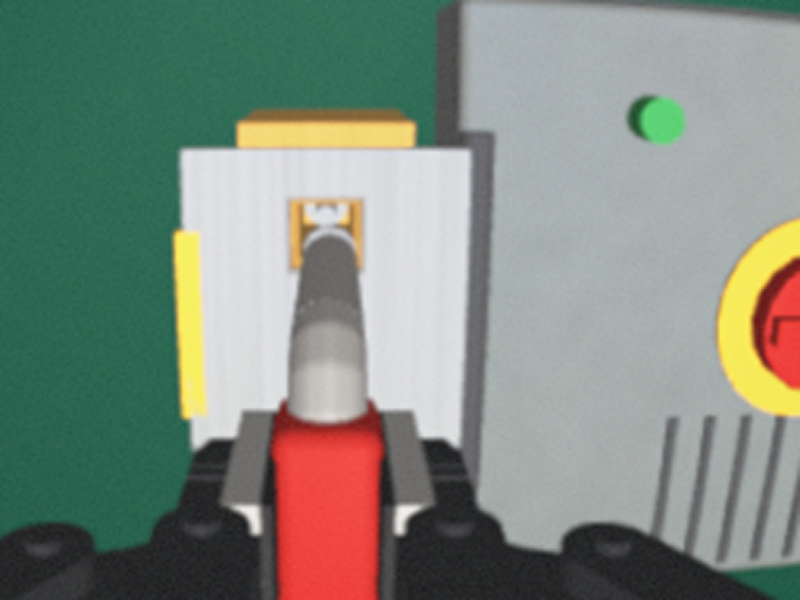

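The slot spans (289–363, 198–270) as predicted and the leg column is at 329, so it's lined up. Going down, checking the force as I go.

drive_tool:
  deltas:
    - {"gripper": 255,"offset": [0.0007,-0.0006,0.004],"angular": [0,0,0]}
    - {"gripper": 255,"offset": [0.0007,-0.0006,0.008],"angular": [0,0,0]}
    - {"gripper": 255,"offset": [0.0007,-0.0006,0.011],"angular": [0,0,0]}
    - {"gripper": 255,"offset": [0.0007,-0.0006,0.014],"angular": [0,0,0]}
    - {"gripper": 255,"offset": [0.0007,-0.0006,0.015],"angular": [0,0,0]}

```text
t: 8.7
eef_pos: [0.5672, -0.1557, 0.2074]
tool_rot: [-0.0, 0.591, 0.806, -0.0]
contact_force: [0.4, -0.6, -3.3]
gripper_width: 0.167
grasp_force: 88.5
```

drive_tool:
  deltas:
    - {"gripper": 255,"offset": [0,0,0.001],"angular": [0,0,0]}
    - {"gripper": 255,"offset": [0,0,0.002],"angular": [0,0,0]}
    - {"gripper": 255,"offset": [0,0,0.003],"angular": [0,0,0]}

```text
t: 9.0
eef_pos: [0.5675, -0.1557, 0.2049]
tool_rot: [0.0, 0.591, 0.806, 0.0]
contact_force: [0.4, 0.3, -2.4]
gripper_width: 0.168
grasp_force: 88.5
```

drive_tool:
  deltas:
    - {"gripper": 255,"offset": [0,0,0.0015],"angular": [0,0,0]}
    - {"gripper": 255,"offset": [0,0,0.003],"angular": [0,0,0]}
    - {"gripper": 255,"offset": [0,0,0.0045],"angular": [0,0,0]}
    - {"gripper": 255,"offset": [0,0,0.005],"angular": [0,0,0]}

```text
t: 9.4
eef_pos: [0.5674, -0.1557, 0.1997]
tool_rot: [-0.0, 0.592, 0.806, -0.0]
contact_force: [0.2, 0.5, -1.5]
gripper_width: 0.169
grasp_force: 88.5
```

drive_tool:
  deltas:
    - {"gripper": 255,"offset": [0,0,0.001],"angular": [0,0,0]}
    - {"gripper": 255,"offset": [0,0,0.002],"angular": [0,0,0]}
    - {"gripper": 255,"offset": [0,0,0.003],"angular": [0,0,0]}
    - {"gripper": 255,"offset": [0,0,0.004],"angular": [0,0,0]}

```text
t: 9.8
eef_pos: [0.5674, -0.1557, 0.1958]
tool_rot: [0.0, 0.591, 0.806, 0.0]
contact_force: [-0.2, -0.3, -1.5]
gripper_width: 0.17
grasp_force: 88.5
```

drive_tool:
  deltas:
    - {"gripper": 255,"offset": [0,0,0.001],"angular": [0,0,0]}
    - {"gripper": 255,"offset": [0,0,0.002],"angular": [0,0,0]}
    - {"gripper": 255,"offset": [0,0,0.003],"angular": [0,0,0]}
    - {"gripper": 255,"offset": [0,0,0.004],"angular": [0,0,0]}
    - {"gripper": 255,"offset": [0,0,0.004],"angular": [0,0,0]}

```text
t: 10.3
eef_pos: [0.5675, -0.1558, 0.1918]
tool_rot: [0.0, 0.592, 0.806, -0.0]
contact_force: [-0.1, -0.9, -1.7]
gripper_width: 0.166
grasp_force: 88.5
```

drive_tool:
  deltas:
    - {"gripper": 255,"offset": [0,0,0.001],"angular": [0,0,0]}
    - {"gripper": 255,"offset": [0,0,0.002],"angular": [0,0,0]}
    - {"gripper": 255,"offset": [0,0,0.003],"angular": [0,0,0]}
    - {"gripper": 255,"offset": [0,0,0.004],"angular": [0,0,0]}
    - {"gripper": 255,"offset": [0,0,0.004],"angular": [0,0,0]}

```text
t: 10.8
eef_pos: [0.5674, -0.1558, 0.1878]
tool_rot: [-0.0, 0.592, 0.806, -0.0]
contact_force: [0.4, -1.6, -1.1]
gripper_width: 0.165
grasp_force: 88.5
```

drive_tool:
  deltas:
    - {"gripper": 255,"offset": [0,0,0.001],"angular": [0,0,0]}
    - {"gripper": 255,"offset": [0,0,0.002],"angular": [0,0,0]}
    - {"gripper": 255,"offset": [0,0,0.003],"angular": [0,0,0]}
    - {"gripper": 255,"offset": [0,0,0.003],"angular": [0,0,0]}

```text
t: 11.2
eef_pos: [0.5674, -0.1557, 0.1848]
tool_rot: [0.0, 0.592, 0.806, 0.0]
contact_force: [1.0, -1.1, -2.4]
gripper_width: 0.165
grasp_force: 88.5
```

drive_tool:
  deltas:
    - {"gripper": 255,"offset": [0,0,0.001],"angular": [0,0,0]}
    - {"gripper": 255,"offset": [0,0,0.002],"angular": [0,0,0]}
    - {"gripper": 255,"offset": [0,0,0.003],"angular": [0,0,0]}
    - {"gripper": 255,"offset": [0,0,0.003],"angular": [0,0,0]}

```text
t: 11.6
eef_pos: [0.5675, -0.1558, 0.1818]
tool_rot: [0.0, 0.591, 0.806, 0.0]
contact_force: [0.9, -1.3, -1.4]
gripper_width: 0.169
grasp_force: 88.6
```

drive_tool:
  deltas:
    - {"gripper": 255,"offset": [0,0,0.001],"angular": [0,0,0]}
    - {"gripper": 255,"offset": [0,0,0.002],"angular": [0,0,0]}
    - {"gripper": 255,"offset": [0,0,0.003],"angular": [0,0,0]}
    - {"gripper": 255,"offset": [0,0,0.003],"angular": [0,0,0]}

```text
t: 12.0
eef_pos: [0.5675, -0.1558, 0.179]
tool_rot: [0.0, 0.592, 0.806, 0.0]
contact_force: [-0.7, -1.8, 1.9]
gripper_width: 0.165
grasp_force: 89.2
```

drive_tool:
  deltas:
    - {"gripper": 255,"offset": [0,0,0.001],"angular": [0,0,0]}
    - {"gripper": 255,"offset": [0,0,0.002],"angular": [0,0,0]}
    - {"gripper": 255,"offset": [0,0,0.003],"angular": [0,0,0]}
    - {"gripper": 255,"offset": [0,0,0.003],"angular": [0,0,0]}

```text
t: 12.4
eef_pos: [0.5675, -0.1558, 0.1759]
tool_rot: [0.0, 0.592, 0.806, 0.0]
contact_force: [-1.1, -1.8, 2.2]
gripper_width: 0.169
grasp_force: 89.3
```

drive_tool:
  deltas:
    - {"gripper": 255,"offset": [0,0,0.001],"angular": [0,0,0]}
    - {"gripper": 255,"offset": [0,0,0.002],"angular": [0,0,0]}
    - {"gripper": 255,"offset": [0,0,0.003],"angular": [0,0,0]}
    - {"gripper": 255,"offset": [0,0,0.004],"angular": [0,0,0]}

```text
t: 12.8
eef_pos: [0.5676, -0.1558, 0.1722]
tool_rot: [0.0, 0.592, 0.806, 0.0]
contact_force: [-0.9, -2.0, 5.0]
gripper_width: 0.167
grasp_force: 89.7
```

drive_tool:
  deltas:
    - {"gripper": 255,"offset": [0,0,0.0005],"angular": [0,0,0]}
    - {"gripper": 255,"offset": [0,0,0.001],"angular": [0,0,0]}
    - {"gripper": 255,"offset": [0,0,0.0015],"angular": [0,0,0]}
    - {"gripper": 255,"offset": [0,0,0.002],"angular": [0,0,0]}
    - {"gripper": 255,"offset": [0,0,0.0025],"angular": [0,0,0]}

```text
t: 13.3
eef_pos: [0.5677, -0.1558, 0.17]
tool_rot: [0.0, 0.592, 0.806, 0.0]
contact_force: [-2.0, -3.1, 8.6]
gripper_width: 0.167
grasp_force: 90.0
```

drive_tool:
  deltas:
    - {"gripper": 255,"offset": [0,0,0.0005],"angular": [0,0,0]}
    - {"gripper": 255,"offset": [0,0,0.001],"angular": [0,0,0]}
    - {"gripper": 255,"offset": [0,0,0.0015],"angular": [0,0,0]}
    - {"gripper": 255,"offset": [0,0,0.002],"angular": [0,0,0]}
    - {"gripper": 255,"offset": [0,0,0.0025],"angular": [0,0,0]}

```text
t: 13.8
eef_pos: [0.5678, -0.1558, 0.1677]
tool_rot: [0.0, 0.592, 0.806, 0.0]
contact_force: [-2.1, -1.8, 11.1]
gripper_width: 0.169
grasp_force: 90.3
```

drive_tool:
  deltas:
    - {"gripper": 255,"offset": [0,0,0.0005],"angular": [0,0,0]}
    - {"gripper": 255,"offset": [0,0,0.001],"angular": [0,0,0]}
    - {"gripper": 255,"offset": [0,0,0.0015],"angular": [0,0,0]}
    - {"gripper": 255,"offset": [0,0,0.002],"angular": [0,0,0]}
    - {"gripper": 255,"offset": [0,0,0.0025],"angular": [0,0,0]}

```text
t: 14.3
eef_pos: [0.5677, -0.1558, 0.165]
tool_rot: [0.0, 0.592, 0.806, 0.0]
contact_force: [-1.0, -1.3, 7.8]
gripper_width: 0.17
grasp_force: 89.9
```

drive_tool:
  deltas:
    - {"gripper": 255,"offset": [0,0,0.0005],"angular": [0,0,0]}
    - {"gripper": 255,"offset": [0,0,0.001],"angular": [0,0,0]}
    - {"gripper": 255,"offset": [0,0,0.0015],"angular": [0,0,0]}
    - {"gripper": 255,"offset": [0,0,0.002],"angular": [0,0,0]}
    - {"gripper": 255,"offset": [0,0,0.0025],"angular": [0,0,0]}

```text
t: 14.8
eef_pos: [0.5677, -0.1558, 0.1626]
tool_rot: [0.0, 0.592, 0.806, 0.0]
contact_force: [-1.6, -2.3, 8.4]
gripper_width: 0.172
grasp_force: 89.9
```

drive_tool:
  deltas:
    - {"gripper": 255,"offset": [0,0,0.0005],"angular": [0,0,0]}
    - {"gripper": 255,"offset": [0,0,0.001],"angular": [0,0,0]}
    - {"gripper": 255,"offset": [0,0,0.0015],"angular": [0,0,0]}
    - {"gripper": 255,"offset": [0,0,0.002],"angular": [0,0,0]}

```text
t: 15.2
eef_pos: [0.5677, -0.1558, 0.1605]
tool_rot: [0.0, 0.592, 0.806, 0.0]
contact_force: [-0.3, -1.4, 8.1]
gripper_width: 0.163
grasp_force: 89.9
```

drive_tool:
  deltas:
    - {"gripper": 255,"offset": [0,0,0.0005],"angular": [0,0,0]}
    - {"gripper": 255,"offset": [0,0,0.001],"angular": [0,0,0]}
    - {"gripper": 255,"offset": [0,0,0.001],"angular": [0,0,0]}

```text
t: 15.5
eef_pos: [0.5677, -0.1558, 0.1596]
tool_rot: [0.0, 0.592, 0.806, 0.0]
contact_force: [-0.8, -1.8, 9.1]
gripper_width: 0.166
grasp_force: 90.2
```

drive_tool:
  deltas:
    - {"gripper": 255,"offset": [0,0,0.0005],"angular": [0,0,0]}
    - {"gripper": 255,"offset": [0,0,0.0008],"angular": [0,0,0]}
    - {"gripper": 255,"offset": [0,0,0.0008],"angular": [0,0,0]}

```text
t: 15.8
eef_pos: [0.5679, -0.1558, 0.1594]
tool_rot: [0.001, 0.592, 0.806, 0.0]
contact_force: [-2.9, -2.0, 13.7]
gripper_width: 0.166
grasp_force: 90.9
```

drive_tool:
  deltas:
    - {"gripper": 255,"offset": [0,0,0.0004],"angular": [0,0,0]}
    - {"gripper": 255,"offset": [0,0,0.0006],"angular": [0,0,0]}
    - {"gripper": 255,"offset": [0,0,0.0006],"angular": [0,0,0]}

```text
t: 16.1
eef_pos: [0.568, -0.1558, 0.1593]
tool_rot: [0.001, 0.592, 0.806, 0.0]
contact_force: [-4.2, -0.7, 18.3]
gripper_width: 0.167
grasp_force: 91.5
```

drive_tool:
  deltas:
    - {"gripper": 255,"offset": [0,0,0.0004],"angular": [0,0,0]}
    - {"gripper": 255,"offset": [0,0,0.0004],"angular": [0,0,0]}
    - {"gripper": 255,"offset": [0,0,0.0004],"angular": [0,0,0]}

```text
t: 16.4
eef_pos: [0.5681, -0.1558, 0.1592]
tool_rot: [0.001, 0.592, 0.806, 0.0]
contact_force: [-4.4, -0.8, 20.5]
gripper_width: 0.167
grasp_force: 91.9
```

drive_tool:
  deltas:
    - {"gripper": 255,"offset": [0,0,-0.001],"angular": [0,0,0]}
    - {"gripper": 255,"offset": [0,0,-0.002],"angular": [0,0,0]}
    - {"gripper": 255,"offset": [0,0,-0.0025],"angular": [0,0,0]}
    - {"gripper": 255,"offset": [0,0,-0.003],"angular": [0,0,0]}

```text
t: 16.8
eef_pos: [0.5676, -0.1558, 0.1604]
tool_rot: [0.0, 0.592, 0.806, 0.0]
contact_force: [0.2, -2.5, 4.5]
gripper_width: 0.167
grasp_force: 89.5
```

drive_tool:
  deltas:
    - {"gripper": 255,"offset": [0,0,-0.0005],"angular": [0,0,0]}
    - {"gripper": 255,"offset": [0,0,-0.001],"angular": [0,0,0]}
    - {"gripper": 255,"offset": [0,0,-0.001],"angular": [0,0,0]}

```text
t: 17.1
eef_pos: [0.5676, -0.1558, 0.1612]
tool_rot: [0.0, 0.592, 0.806, 0.0]
contact_force: [0.6, -2.5, 4.2]
gripper_width: 0.169
grasp_force: 89.4
```

drive_tool:
  deltas:
    - {"gripper": 255,"offset": [0,0,-0.0005],"angular": [0,0,0]}
    - {"gripper": 255,"offset": [0,0,-0.0006],"angular": [0,0,0]}
    - {"gripper": 255,"offset": [0,0,-0.0006],"angular": [0,0,0]}

```text
t: 17.4
eef_pos: [0.5675, -0.1558, 0.1613]
tool_rot: [0.0, 0.592, 0.806, 0.0]
contact_force: [2.5, -3.4, -1.3]
gripper_width: 0.167
grasp_force: 88.5
```

Force fell from 4.2 to −1.3 N without the shackle rising, so the pawls are holding. Releasing.

drive_tool:
  deltas:
    - {"gripper": 0,"offset": [0,0,0],"angular": [0,0,0]}
    - {"gripper": 0,"offset": [0,0,0],"angular": [0,0,0]}
    - {"gripper": 0,"offset": [0,0,0],"angular": [0,0,0]}
    - {"gripper": 0,"offset": [0,0,0],"angular": [0,0,0]}
    - {"gripper": 0,"offset": [0,0,0],"angular": [0,0,0]}

```text
t: 17.9
eef_pos: [0.5673, -0.1555, 0.1617]
tool_rot: [-0.0, 0.591, 0.806, 0.0]
contact_force: [-0.3, -0.6, 0.6]
gripper_width: 0.993
grasp_force: 0.0
```

drive_tool:
  deltas:
    - {"gripper": 0,"offset": [0,0,-0.03],"angular": [0,0,0]}
    - {"gripper": 0,"offset": [0,0,-0.07],"angular": [0,0,0]}
    - {"gripper": 0,"offset": [0,0,-0.1],"angular": [0,0,0]}
    - {"gripper": 0,"offset": [0,0,-0.1],"angular": [0,0,0]}
    - {"gripper": 0,"offset": [0,0,-0.1],"angular": [0,0,0]}

```text
t: 18.4
eef_pos: [0.5676, -0.1557, 0.2623]
tool_rot: [0.001, 0.592, 0.806, 0.0]
contact_force: [0.1, -0.1, -0.5]
gripper_width: 1.002
grasp_force: 0.0
```

Run:
```python
from h import *
a,mw=snap('wrist','w5');b,m2=snap('side','d2')
o=np.hstack([cv2.resize(a[80:300,110:400],(400,303)),cv2.resize(b[180:260,250:355],(400,303),interpolation=cv2.INTER_CUBIC)])
cv2.imwrite('pics/f.png',o)
S=np.array([110,80])
f=(*loc(ST,.0011,-.0009),ST[2])
for zt in(.016,.036):
  for y in(-.017,.017): print(zt,y,np.round((np.array(proj(mw,(*loc(f,0,y),zt+.097),True))-S)*400/290),np.round((np.array(proj(m2,(*loc(f,0,y),zt+.097)))-[250,180])*400/105))
```

```text
0.016 -0.017 [200. 204.] [111. 175.]
0.016 0.017 [200. 146.] [ 87. 147.]
0.036 -0.017 [200. 218.] [112. 160.]
0.036 0.017 [200. 155.] [ 87. 133.]
```

View pics/f.png

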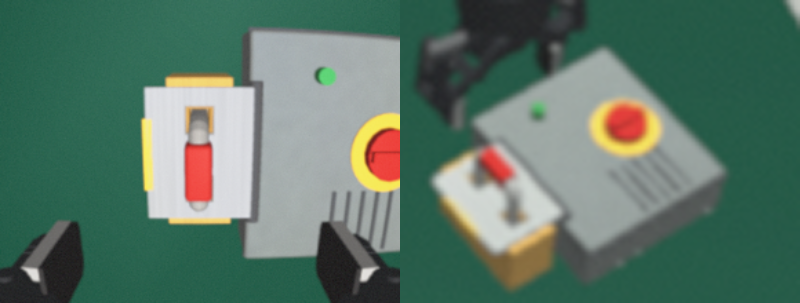

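The sleeve spans rows 143–202 in the wrist view. The prediction is 146–204 if locked and 155–218 if sprung up, so it has stayed down; the leaf is flat and the gripper is clear. Handing in.

```bash
python3 -c "
from station import bot
print(bot.hand_in())"
```

```text
the job is handed in; nothing more can be done
None
```

The hasp leaf is flat, the shackle clicked home and stayed down after I let go, and the job is handed in at about 18.5 s with a peak push of about 22 N; the hand-in gave no verdict back.

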